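# Quarter-turn the ball dish towards the toy basket

## Task

Take the wooden dish by its handle bar, lift it straight up off its cork mat, and then, in the air above the mat, turn it about a quarter turn to whichever side the open slatted basket stands on, so that its spout points at the basket, ready for tipping. Keep the dish level and the ball resting in its middle all the while, and leave the basket and everything else where they stand. Finish while still holding the dish, still and level, about 10 cm above the mat.

Things in the scene. Friction and masses are not known exactly. Their poses are not given: they have to be found in the camera images.
- dish_grip (a point): Middle of the handle bar of the loose wooden dish (round, 168 mm across, rim 28 mm high, about 0.26 kg): the place to grasp. The bar, 14 mm wide, 22 high, 168 long, bridges the dish on two end posts; this point is 105 mm above the dish's underside, over its centre. x points level out through the spout (at the start roughly away from the robot), y along the bar, z up.
- dish_spout (a point): Outer end of the dish's spout, an open lip 46 mm wide sticking out beyond the rim, square to the bar; this point is 122 mm from the dish's centre and 28 mm above its underside. Same axes as the handle point.
- ball_center (a point): Centre of the loose wooden ball, 40 mm in diameter, about 25 g, lying in the middle of the dish; its top is 48 mm below the handle bar. The dish's inside slopes up gently from its centre (6 degrees, then 18 from 35 mm out), so the ball rolls back after small disturbances.
- mat: Thin round cork mat, 200 mm across, 4 mm thick, fixed on the table; origin at the centre of its underside; the dish starts on its middle. Its x axis is within 3 degrees of the dish's starting spout direction.
- basket_mid (a point): Centre (half-way up) of the open square slatted plastic basket, 130 by 130 mm and 75 mm high, standing on the table about 215 mm from the mat's centre, at the left or the right of the dish as seen along its spout.
- jar_mid (a point): Centre of the closed glass jar, 68 mm across and 95 mm high with a metal lid, standing on the side of the dish opposite the basket. Not to be moved.
- teether: Teether, a flat silicone ring, 72 mm across, 14 mm high, lying beyond the spout; origin at the centre of its underside. Not to be moved.
- rattle: Plastic dumbbell-shaped rattle, 134 mm long, 44 mm wide, 22 mm high, lying on the robot's side of the dish; origin at the centre of its underside. Not to be moved.
Things that resemble listed ones, but are neither listed nor needed, are in the scene too. What is meant by the part that bears ball_center is not purple, and is the larger of those in its own colour.

How it is judged (in metres and radians):
On the way, in this order (a step that is already met when the one before it is completed fails the run):
1. the dish is lifted at least 30 mm clear of the mat, over the mat, with its spout not yet turned (within 30 degrees of its start) and the ball in it (height (world z) of dish_grip above 0.139 m and contact force between dish and mat below 0.05 N and horizontal distance between dish_grip and mat below 0.05 m and angle between the x axis of dish_grip and the x axis of mat, either way round below 0.52 rad), for 0.1 s.
2. the dish, in the air over the mat, is turned so that its spout points at the basket (x of basket_mid in the frame of dish_grip above 0.12 m and y of basket_mid in the frame of dish_grip between -0.055 and 0.055 m and height (world z) of dish_grip above 0.139 m and horizontal distance between dish_grip and mat below 0.05 m), for 0.2 s.
At the end, for the whole second after the job is handed in: Dish held by the fingers, still, level within 7 deg, underside 60-150 mm above the mat, centre within 50 mm of over the mat's; basket's centre within 55 mm of the line through the spout, ahead of it; ball in the dish within 25 mm of its centre; nothing else carries the dish (x of basket_mid in the frame of dish_grip above 0.12 m and y of basket_mid in the frame of dish_grip between -0.055 and 0.055 m and height (world z) of dish_grip between 0.169 and 0.259 m and horizontal distance between dish_grip and mat below 0.05 m and angle between dish_grip's own z axis and vertical below 0.12 rad and horizontal distance between ball_center and dish_grip below 0.025 m and z of ball_center in the frame of dish_grip between -0.1 and -0.06 m and contact force between the fingers and dish above 1 N and contact force between dish and mat below 0.05 N and contact force between dish and basket below 0.05 N and contact force between dish and jar below 0.05 N and linear speed of dish below 0.03 m/s and angular speed of dish below 0.15 rad/s); the arm keeps its last pose, push and grip.
It fails at once if the ball rolls more than 40 mm from the dish's middle (horizontal distance between ball_center and dish_grip above 0.04 m).
It fails at once if the spout is turned the wrong way, towards the jar (x of jar_mid in the frame of dish_grip above 0.17 m).
It fails at once if the dish tips more than 14 degrees (angle between dish_grip's own z axis and vertical above 0.25 rad).
It fails at once if the basket, jar, teether or rattle is moved more than 25 mm (distance of any of basket_mid, jar_mid, teether, rattle from where it was at the start of the episode above 0.025 m).
It also fails if it takes over 35 s, if anything falls off the work surface, if the arm or the gripper's body presses on something with over 40 N, if the wrist force passes 120 N, or if a joint passes its speed limit or range.

## Robot

A 6-joint arm with a two-finger parallel gripper is mounted at the origin on the work surface. World frame = base frame: x ahead of the robot, y to its left, z up, the work surface at z = 0. Lengths are in mm, angles in rad, forces in N, time in s.
With the tool pointing down it reaches from about 400 to 925 mm from the base axis. Payload 12.5 kg.
Tool frame: the origin (TCP) lies where the fingers leave the gripper's body, on its centre line; the fingertips stand 78 mm ahead of it and the grasp point (between the pads) lies 59 mm ahead of it (env.tip_extent is the distance from the TCP to the fingertips, in mm); z points along the fingers, y is the direction in which the jaws open and shut (so a half turn about z gives the same grasp; the last joint's range is limited). The gripper opens to 95 mm and grips with 3 to 60 N. Pads are 20 mm wide; open, the fingers measure 119 mm over their backs; the gripper's body (75 mm by 180 mm) begins 59 mm behind the grasp point.
Start: joints at [1.105, 0.491, 1.559, -0, 1.092, -0.106], TCP at [220.036, 584.998, 292.261] pointing down, gripper open.
Joint ranges: [-3.1, 3.1], [-0.84, 2.19], [0.05, 2.79], [-1.13, 4.28], [0.06, 2.93], [-2.69, 2.69]. Speed limits (rad/s): [2.22, 2.22, 2.79, 3.14, 3.14, 3.14].

## Interface

Orientations are given as [roll, pitch, yaw] about the fixed x, y, z axes, in that order (R = Rz(yaw) Ry(pitch) Rx(roll)).
In Python, from cell import env gives the robot as it stands. The module is installed in compiled form; this text tells all that it offers.
- The arm moves only by the tool play_rows, never from a script. Its argument "targets" is a list of rows, each an object with "linear": the shift along the tool's x, y, z in mm, a list of three; "turn": the turn about the tool's z in rad. A call has 1 to 20 rows; each row is the pose to reach, as a shift and turn from the pose commanded when the call began, along the tool's axes at that moment; what a row does not reach only later rows make up. A row lasts 1/8 s, in which the tool goes at most 62.5 mm and 10.7 degrees, less where a joint would pass 70% of its speed; a pose out of reach is approached as far as the arm can. A call with a gripper value outside its range is refused whole. "hand" is the finger opening in mm, from 0 to 95.1, set as the call begins (left out, the last holds). The fingers move at their own pace and stop on an object; the grip force is fixed at half the most. Time passes only in rows, so rows that repeat a pose let the fingers close. It gives the time, the measured TCP pose, the force and the opening at its end, in the units of the state.
- env.state(): the state, without advancing time (a new reading comes with each control period).
- env.read_camera(name): name is "side" or "top" or "wrist"; returns (picture, depth): 400x640x3 uint8, red, green, blue; 400x640 float32, mm along the optical axis (not along the pixel's ray), 0 where there is no reading.
- env.camera_params(name): a dict with "fx", "fy", "cx", "cy" (pixels), "R" (3x3) and "t" (3): a world point X has camera coordinates R X + t. Camera axes: x right, y down, z forward; pixel columns grow to the right and rows downward; lengths in mm; the calibration is good to about 2 mm. The wrist camera is an equidistant fisheye: a pixel r from the principal point sees the ray r / f radians off the axis. A picture is of the moment at which its call begins: read the wrist's pose just before it. camera_params takes no time and is no camera call; for the wrist camera it gives the pose at the moment of the call.
- env.job_done(): hands the job in, once; it reports no verdict.
The state is a dict: "t": time; "joints": joint angles; "qvel": joint speeds; "tau": joint torques, N m; "eef_pos": TCP position; "tcp_rot": TCP orientation; "ft_force": force on the tool from outside, world axes, zero at the start; "moment": the same for the moment, N m; "opening": opening from 0.0 (shut) to 1.0 (fully open).
Only numpy, scipy, OpenCV 4.12 (cv2) and the standard library are available. Lean on these libraries where they do the work, as an engineer would, in place of code of your own. Each camera call takes 0.05 s, during which the arm holds its last target.

## Working session

There is one attempt and no reset: what is moved stays moved. The work goes in short steps, Python scripts to look and compute and a tool call to move; the robot and the scene stay as the last step left them, time stands still between calls to the robot, and variables do not carry over. Pictures are saved under pics/ and viewed, and the job is handed in when it is done.

Besides the shell and the picture viewer there is one more tool, called after ">>>" as name([rows], argument=value, ...), one row to a line, values as JSON. play_rows: Moves the arm, as the interface text tells. Its arguments: {"type":"object","properties":{"targets":{"type":"array","items":{"type":"object","properties":{"linear":{"type":"array","items":{"type":"number"}},"turn":{"type":"number"}}}},"hand":{"type":"number"}},"required":["targets"]}

```bash
mkdir -p pics; python3 - <<'E'
from cell import env
import cv2,numpy as np
print(env.state())
for n in ["side","top","wrist"]:
    p,d=env.read_camera(n); cv2.imwrite(f"pics/{n}0.png",p[:,:,::-1]); np.savez(f"{n}0.npz",p=p,d=d,**env.camera_params(n))
    print(n,env.camera_params(n))
E
```

```text
{'t': 0.0, 'joints': array([ 1.10537221e+00,  4.91510534e-01,  1.55946975e+00,  3.82261351e-05,
        1.09168238e+00, -1.05614058e-01]), 'qvel': array([-0.0017557 ,  0.00041682,  0.0010546 , -0.00077214,  0.00016336,
        0.00032743]), 'tau': array([ 2.84691254e-03, -6.12626910e+01, -2.58173704e+01,  6.92936475e-02,
        4.82453650e-02, -1.10187218e-04]), 'eef_pos': array([219.96568888, 584.83453184, 291.68516895]), 'tcp_rot': array([-3.14053218e+00, -1.46512754e-04,  2.78176488e+00]), 'ft_force': array([-0.3291738 ,  0.57459521,  0.38469766]), 'moment': array([-0.05744515,  0.0039703 ,  0.03388239]), 'opening': 0.9982472442387089}
side {'fx': 361.78877125687194, 'fy': 361.78877125687194, 'cx': 317.5389834246888, 'cy': 199.12304048977617, 'R': array([[ 0.91268219, -0.40859573, -0.00779415],
       [-0.21221287, -0.45754943, -0.86348956],
       [ 0.34925194,  0.78974556, -0.50430649]]), 't': array([-507.52858346,  213.60357579,  565.15643036])}
top {'fx': 390.39528222509557, 'fy': 390.39528222509557, 'cx': 315.5371039235545, 'cy': 199.40748279088618, 'R': array([[-4.97370573e-02, -9.98761871e-01,  9.74854212e-04],
       [-9.75787533e-01,  4.83847690e-02, -2.13301673e-01],
       [ 2.12990410e-01, -1.15602481e-02, -9.76985899e-01]]), 't': array([ 80.38805341, 574.07772103, 866.38764265])}
wrist {'fx': 309.70691628693146, 'fy': 309.70691628693146, 'cx': 322.52729392074406, 'cy': 190.90258845816075, 'R': array([[ 0.35225184,  0.93590466, -0.00105245],
       [ 0.89528937, -0.33663712,  0.29177455],
       [ 0.27271886, -0.10372037, -0.95648654]]), 't': array([-625.24018436,  -33.12366826,  391.81797146])}
```

View pics/top0.png

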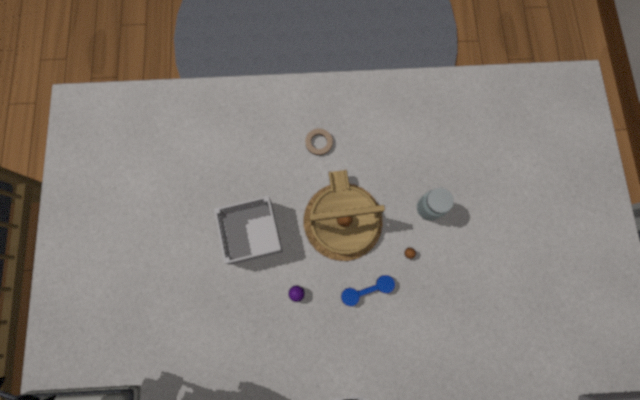

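View pics/side0.png

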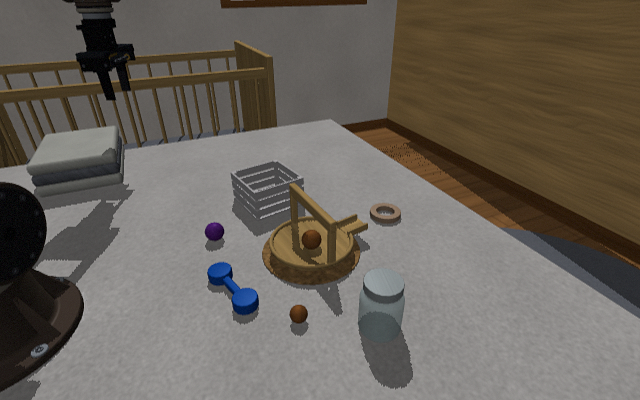

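View pics/wrist0.png

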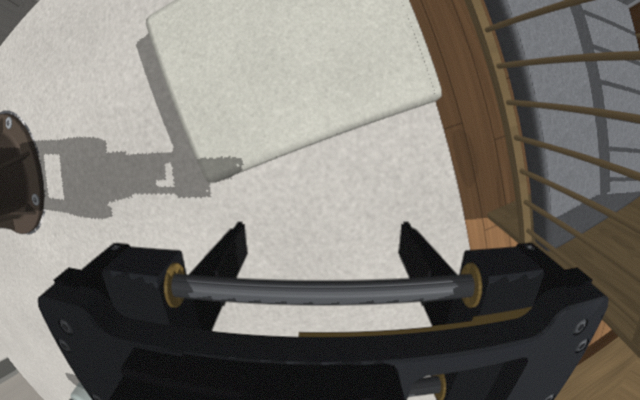

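The top view shows the dish at about (343,220), bar from (311,216) to (383,210), spout at (339,180). The basket at (248,232) is on the +y side (robot's left), and the jar is at (436,203) on the right. In the side view the bar stands clear above the ball. Next I'll measure them.

```bash
cat > h.py <<'E'
import numpy as np,cv2
def pts(z):
    d=z['d'];v,u=np.mgrid[0:400,0:640]
    c=np.stack([(u-z['cx'])/z['fx']*d,(v-z['cy'])/z['fy']*d,d],-1)
    return (c-z['t'])@z['R']
def ray(z,u,v,h):
    r=np.array([(u-z['cx'])/z['fx'],(v-z['cy'])/z['fy'],1])@z['R']; o=-z['t']@z['R']
    return o+r*(h-o[2])/r[2]
E
python3 - <<'E'
from h import *
for n in['top','side']:
    z=np.load(n+'0.npz');P=pts(z);p=z['p'].astype(int)
    reg=(P[...,0]>350)&(P[...,0]<1000)&(abs(P[...,1])<350)&(z['d']>0)
    m0=reg&(P[...,2]>105)&(P[...,2]<132)&(p[...,0]-p[...,2]>25)
    k,l,st,_=cv2.connectedComponentsWithStats(m0.astype(np.uint8)); i=1+np.argmax(st[1:,4]); m=l==i
    Q=P[m]; c,(w,h),a=cv2.minAreaRect(Q[:,:2].astype(np.float32)); print(n,'bar',m.sum(),c,w,h,a,'z',np.percentile(Q[:,2],[5,50,95]))
    e=np.linalg.svd(Q[:,:2]-Q[:,:2].mean(0),full_matrices=False)[2][0];print(' dir',np.degrees(np.arctan2(e[1],e[0])),Q.mean(0))
    for nm,mm in [('tall>40 left',reg&(P[...,2]>60)&(P[...,1]>100)),('tall right',reg&(P[...,2]>70)&(P[...,1]<-110))]:
        if mm.sum()<5: continue
        c=cv2.minAreaRect(P[mm][:,:2].astype(np.float32)); print(nm,mm.sum(),c,np.percentile(P[mm][:,2],[5,50,95]))
z=np.load('top0.npz')
print('spout end',ray(z,339.5,171,32))
print('bar ends ray',ray(z,311,217,120),ray(z,384,210,120))
p=z['p'].astype(int);P=pts(z)
wood=((p[...,0]-p[...,2]>30)).astype(np.uint8); wood[:150]=0;wood[270:]=0;wood[:,:290]=0;wood[:,398:]=0
cnt=max(cv2.findContours(wood,0,1)[0],key=cv2.contourArea); print(cv2.boundingRect(cnt))
(x,y),r=cv2.minEnclosingCircle(cnt[cnt[:,0,1]>205]);print('mat',ray(z,x,y,4),r)
cv2.imwrite('pics/crop.png',cv2.resize(z['p'][150:310,200:470,::-1],None,fx=2.9,fy=2.9,interpolation=2))
E
```

```text
top bar 531 (532.619873046875, -15.830841064453125) 14.5005464553833 167.0457305908203 4.742384910583496 z [109.39368289 119.35489656 122.20172427]
 dir -85.15074476818354 [531.55688335 -14.84918724 118.61192267]
tall>40 left 636 ((513.5136108398438, 214.49037170410156), (130.55487060546875, 130.3970184326172), 11.071287155151367) [62.39952077 74.2507337  77.51486604]
tall right 605 ((554.6956787109375, -232.66673278808594), (58.25589370727539, 59.54682922363281), 64.95453643798828) [72.7606784  94.51865001 97.51676177]
side bar 624 (534.4915771484375, -17.070106506347656) 15.151101112365723 166.99636840820312 5.007249355316162 z [106.77605937 118.87787359 121.22622132]
 dir -84.88140862370922 [532.8477302  -30.33854303 116.50371764]
tall>40 left 916 ((516.047607421875, 214.77621459960938), (133.1752471923828, 135.82420349121094), 10.908748626708984) [60.93163417 69.92303285 75.93057535]
tall right 1457 ((556.644775390625, -234.9467010498047), (59.780452728271484, 59.61204528808594), 86.54441833496094) [71.88698054 94.96421576 96.51012784]
spout end [653.40182453 -11.90537423  32.        ]
bar ends ray [525.55469642  64.44402754 120.        ] [533.22988121 -97.62903841 120.        ]
(304, 170, 81, 91)
mat [534.10017063 -18.28329335   4.        ] 41.3793830871582
```

View pics/crop.png

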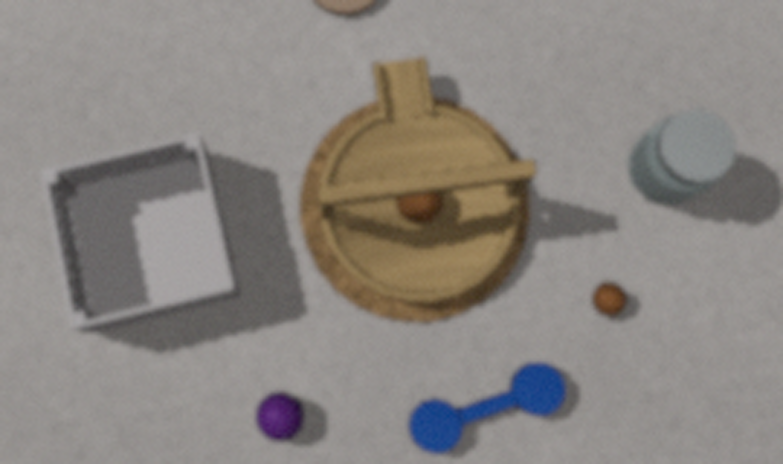

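```bash
cat >> h.py <<'E'
def rel(s,goal,yawdeg):
    from scipy.spatial.transform import Rotation as R
    Rm=R.from_euler('xyz',s['tcp_rot']).as_matrix()
    d=Rm.T@(np.array(goal)-s['eef_pos']); return d, (s['tcp_rot'][2]-np.radians(yawdeg)+np.pi)%(2*np.pi)-np.pi
E
python3 - <<'E'
from h import *;from cell import env
s=env.state();print(s['t'],rel(s,(533.5,-16.5,250),94.9))
E
```

```text
0.15 (array([-505.17100048, -452.46742895,   42.14439899]), np.float64(1.1255032960286373))
```

>>> play_rows([
  {"linear":[-15,-13,0],"turn":0.03},
  {"linear":[-45,-40,0],"turn":0.1},
  {"linear":[-85,-76,0],"turn":0.19},
  {"linear":[-125,-112,0],"turn":0.28},
  {"linear":[-165,-148,0],"turn":0.37},
  {"linear":[-205,-184,5],"turn":0.46},
  {"linear":[-245,-220,10],"turn":0.55},
  {"linear":[-285,-256,15],"turn":0.64},
  {"linear":[-325,-291,20],"turn":0.73},
  {"linear":[-365,-327,25],"turn":0.82},
  {"linear":[-405,-363,30],"turn":0.91},
  {"linear":[-445,-398,35],"turn":1.0},
  {"linear":[-480,-430,40],"turn":1.07},
  {"linear":[-498,-446,42],"turn":1.11},
  {"linear":[-505,-452.5,42],"turn":1.1255},
  {"linear":[-505,-452.5,42],"turn":1.1255},
  {"linear":[-505,-452.5,42],"turn":1.1255},
  {"linear":[-505,-452.5,42],"turn":1.1255},
])

```text
t: 2.4
eef_pos: [533.1, -15.5, 250.4]
tcp_rot: [3.141, -0.0, 1.658]
ft_force: [0.5, 0.4, -0.4]
opening: 1.003
```

```bash
python3 - <<'E'
from h import *;from cell import env
s=env.state();print(s)
print(rel(s,(533.5,-16.5,168),94.9))
p,d=env.read_camera('wrist');cv2.imwrite('pics/wrist1.png',p[:,:,::-1])
p,d=env.read_camera('side');cv2.imwrite('pics/side1.png',p[:,:,::-1])
E
```

```text
{'t': 2.4, 'joints': array([-1.53080549e-01,  4.11335547e-01,  1.83232058e+00,  1.64320962e-04,
        8.97731641e-01, -2.40025441e-01]), 'qvel': array([-0.00316436,  0.00143278, -0.0032078 ,  0.0007646 , -0.00016033,
        0.0004796 ]), 'tau': array([-1.84380650e-01, -5.20385957e+01, -2.20163298e+01,  5.32488408e-02,
        5.42822597e-02,  9.12482028e-05]), 'eef_pos': array([533.08456563, -15.54333724, 250.43611955]), 'tcp_rot': array([ 3.14136309e+00, -7.61153459e-05,  1.65763881e+00]), 'ft_force': array([ 0.47229486,  0.3994977 , -0.36954788]), 'moment': array([-0.05314972,  0.06710761,  0.04761924]), 'opening': 1.0034742803535994}
(array([-0.99536431,  0.31197021, 82.43611781]), np.float64(0.0013213455695071374))
```

View pics/wrist1.png

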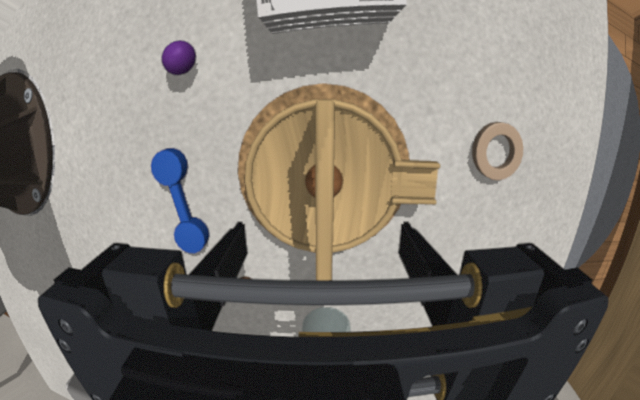

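View pics/side1.png

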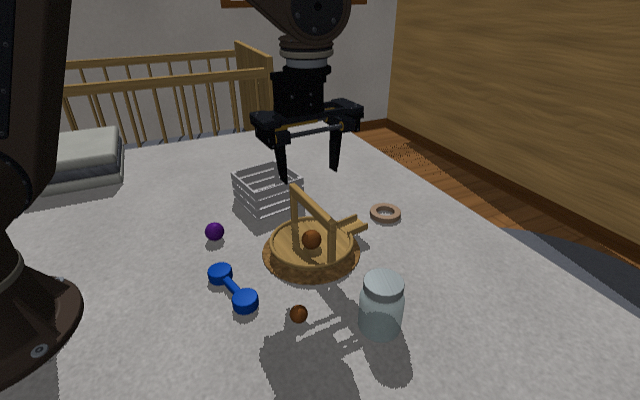

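The wrist view shows the bar running vertically at column ~325, midway between the fingers (about 235 and 408), with the spout at (415,183). The grasp is aligned, so I'll descend.

>>> play_rows([
  {"linear":[0,0,5],"turn":0.001},
  {"linear":[-0.5,0,18],"turn":0.001},
  {"linear":[-1,0.3,33],"turn":0.001},
  {"linear":[-1,0.3,48],"turn":0.001},
  {"linear":[-1,0.3,62],"turn":0.001},
  {"linear":[-1,0.3,73],"turn":0.001},
  {"linear":[-1,0.3,80],"turn":0.001},
  {"linear":[-1,0.3,82.5],"turn":0.001},
  {"linear":[-1,0.3,82.5],"turn":0.001},
  {"linear":[-1,0.3,82.5],"turn":0.001},
], hand=50)

```text
t: 3.75
eef_pos: [533.9, -17.3, 168.1]
tcp_rot: [3.141, 0.0, 1.655]
ft_force: [-0.4, -0.2, 0.4]
opening: 0.523
```

```bash
python3 - <<'E'
from h import *;from cell import env
s=env.state();print(s['eef_pos'],s['ft_force'])
p,d=env.read_camera('wrist');cv2.imwrite('pics/wrist2.png',p[:,:,::-1])
p,d=env.read_camera('side');cv2.imwrite('pics/side2.png',cv2.resize(p[140:300,200:440,::-1],None,fx=3,fy=3))
E
```

```text
[533.9125579  -17.31273209 168.08889718] [-0.43919711 -0.23112528  0.35934001]
```

View pics/wrist2.png

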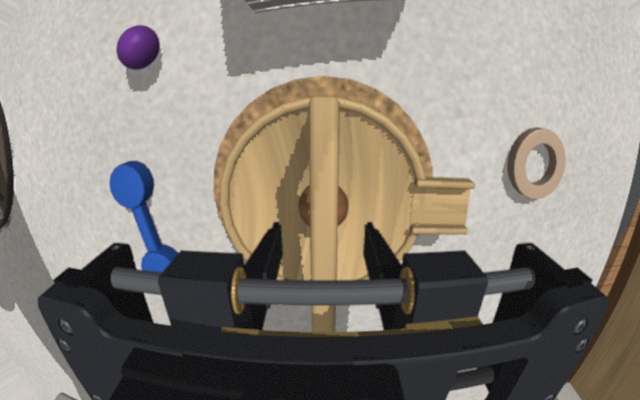

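View pics/side2.png

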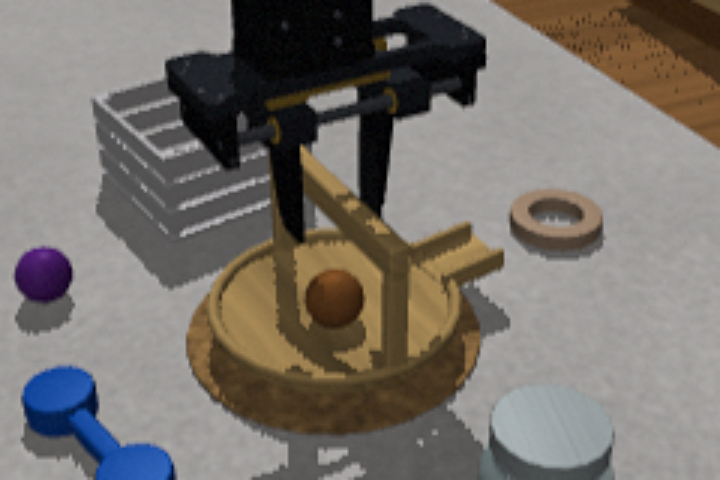

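The fingers straddle the bar: columns ~275 and ~370 in the wrist view, bar at 325. I'll close them in two stages so the dish isn't jolted.

>>> play_rows([
  {"linear":[0,0,0],"turn":0},
  {"linear":[0,0,0],"turn":0},
  {"linear":[0,0,0],"turn":0},
  {"linear":[0,0,0],"turn":0},
], hand=20)

```text
t: 4.35
eef_pos: [533.8, -17.3, 167.7]
tcp_rot: [3.142, -0.0, 1.655]
ft_force: [-0.2, 0.2, 0.3]
opening: 0.221
```

>>> play_rows([
  {"linear":[0,0,0],"turn":0},
  {"linear":[0,0,0],"turn":0},
  {"linear":[0,0,0],"turn":0},
  {"linear":[0,0,0],"turn":0},
  {"linear":[0,0,0],"turn":0},
  {"linear":[0,0,0],"turn":0},
], hand=0)

```text
t: 5.1
eef_pos: [533.7, -17.3, 167.6]
tcp_rot: [-3.141, -0.0, 1.655]
ft_force: [0.7, -1.0, -3.2]
opening: 0.148
```

```bash
python3 - <<'E'
from h import *;from cell import env
s=env.state();print(s['eef_pos'],s['ft_force'],s['moment'],s['opening']*95.1)
p,d=env.read_camera('wrist');cv2.imwrite('pics/wrist3.png',p[:,:,::-1])
E
```

```text
[533.70327875 -17.28774266 167.64633834] [ 0.65365847 -0.96328383 -3.20232817] [-0.10382232 -0.04225593 -0.01712328] 14.061055457560592
```

View pics/wrist3.png

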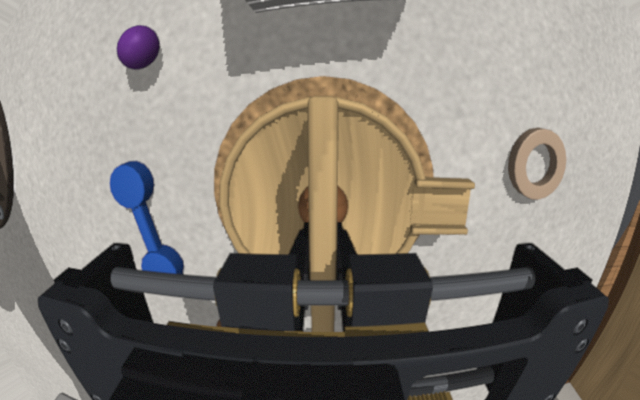

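The fingers stopped at 14.1 mm, the bar's width, and the ball is still central. Lifting.

>>> play_rows([
  {"linear":[0,0,-1]},
  {"linear":[0,0,-3]},
  {"linear":[0,0,-6]},
  {"linear":[0,0,-10]},
  {"linear":[0,0,-16]},
  {"linear":[0,0,-23]},
  {"linear":[0,0,-31]},
  {"linear":[0,0,-40]},
  {"linear":[0,0,-50]},
  {"linear":[0,0,-60]},
  {"linear":[0,0,-70]},
  {"linear":[0,0,-79]},
  {"linear":[0,0,-87]},
  {"linear":[0,0,-93]},
  {"linear":[0,0,-97]},
  {"linear":[0,0,-99]},
  {"linear":[0,0,-100]},
  {"linear":[0,0,-100]},
  {"linear":[0,0,-100]},
  {"linear":[0,0,-100]},
])

```text
validation failed for argument at $.ta...
```

```bash
python3 - <<'E'
from h import *;from cell import env
s=env.state();print(s['t'],s['eef_pos'],s['tcp_rot'],s['ft_force'],s['opening']*95.1,s['joints'])
p,d=env.read_camera('wrist');cv2.imwrite('pics/wrist4.png',p[:,:,::-1])
p,d=env.read_camera('side');cv2.imwrite('pics/side4.png',p[:,:,::-1])
E
```

```text
5.15 [533.68525954 -17.28794125 167.64619315] [-3.14134348e+00 -1.45492080e-04  1.65529428e+00] [ 0.54803686  0.2373045  -3.68132702] 13.855265288310003 [-1.56143978e-01  5.29959452e-01  1.90724339e+00  1.26455318e-04
  7.04666482e-01 -2.40738294e-01]
```

View pics/wrist4.png

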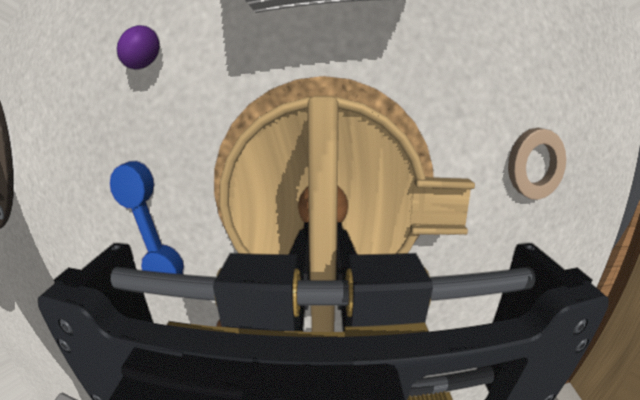

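View pics/side4.png

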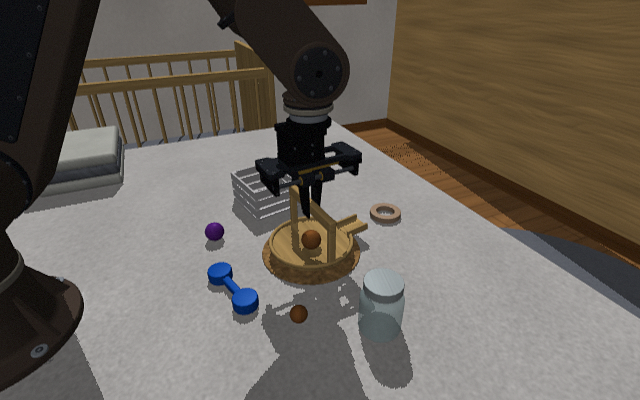

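The call was refused because the rows had no "turn", so nothing has moved. The pictures show the same state as before, with the ball central at (323,205). I'll resend it with "turn" included.

>>> play_rows([
  {"linear":[0,0,-1],"turn":0},
  {"linear":[0,0,-3],"turn":0},
  {"linear":[0,0,-6],"turn":0},
  {"linear":[0,0,-10],"turn":0},
  {"linear":[0,0,-16],"turn":0},
  {"linear":[0,0,-23],"turn":0},
  {"linear":[0,0,-31],"turn":0},
  {"linear":[0,0,-40],"turn":0},
  {"linear":[0,0,-50],"turn":0},
  {"linear":[0,0,-60],"turn":0},
  {"linear":[0,0,-70],"turn":0},
  {"linear":[0,0,-79],"turn":0},
  {"linear":[0,0,-87],"turn":0},
  {"linear":[0,0,-93],"turn":0},
  {"linear":[0,0,-97],"turn":0},
  {"linear":[0,0,-99],"turn":0},
  {"linear":[0,0,-100],"turn":0},
  {"linear":[0,0,-100],"turn":0},
  {"linear":[0,0,-100],"turn":0},
  {"linear":[0,0,-100],"turn":0},
])

```text
t: 7.75
eef_pos: [533.8, -17.3, 267.6]
tcp_rot: [-3.142, -0.0, 1.655]
ft_force: [0.1, 0.3, -3.8]
opening: 0.147
```

```bash
python3 - <<'E'
from h import *;from cell import env
s=env.state();print(s['t'],s['eef_pos'],s['tcp_rot'],s['ft_force'],s['opening']*95.1,s['joints'])
p,d=env.read_camera('wrist');cv2.imwrite('pics/wrist5.png',p[:,:,::-1])
p,d=env.read_camera('side');cv2.imwrite('pics/side5.png',p[:,:,::-1])
E
```

```text
7.75 [533.77059092 -17.30430916 267.63240148] [-3.14150243e+00 -1.02686034e-04  1.65529170e+00] [ 0.13349015  0.33505874 -3.81115855] 13.979105497384818 [-1.56148095e-01  3.90948732e-01  1.81102803e+00  9.68846568e-05
  9.39727992e-01 -2.40700645e-01]
```

View pics/wrist5.png

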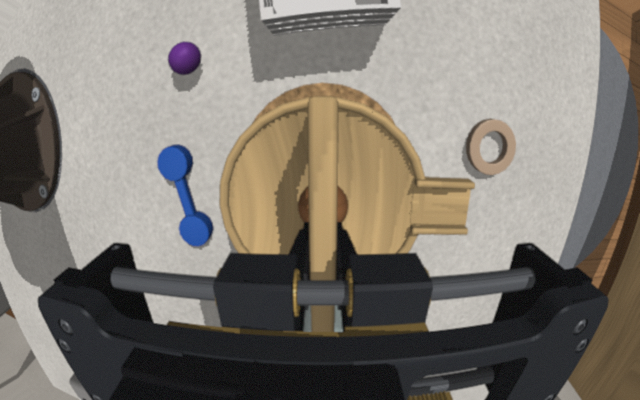

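View pics/side5.png

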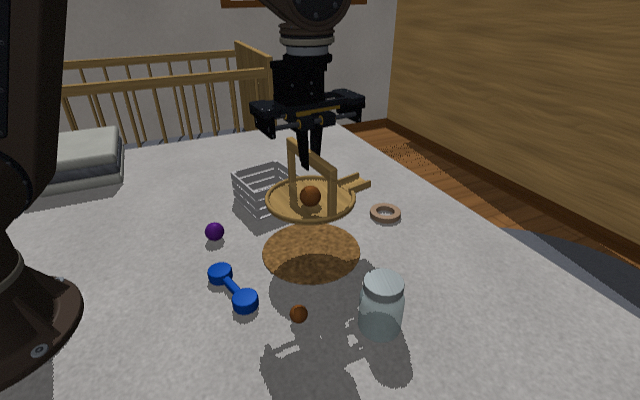

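The dish is level and held about 100 mm above the mat, with the ball central: (323,205) in the wrist view and (311,196) in the side view. Now the first half of the turn, counter-clockwise (negative tool turn).

>>> play_rows([
  {"linear":[0,0,0],"turn":-0.003},
  {"linear":[0,0,0],"turn":-0.012},
  {"linear":[0,0,0],"turn":-0.03},
  {"linear":[0,0,0],"turn":-0.055},
  {"linear":[0,0,0],"turn":-0.09},
  {"linear":[0,0,0],"turn":-0.135},
  {"linear":[0,0,0],"turn":-0.19},
  {"linear":[0,0,0],"turn":-0.25},
  {"linear":[0,0,0],"turn":-0.315},
  {"linear":[0,0,0],"turn":-0.385},
  {"linear":[0,0,0],"turn":-0.45},
  {"linear":[0,0,0],"turn":-0.515},
  {"linear":[0,0,0],"turn":-0.575},
  {"linear":[0,0,0],"turn":-0.63},
  {"linear":[0,0,0],"turn":-0.675},
  {"linear":[0,0,0],"turn":-0.71},
  {"linear":[0,0,0],"turn":-0.735},
  {"linear":[0,0,0],"turn":-0.753},
  {"linear":[0,0,0],"turn":-0.762},
  {"linear":[0,0,0],"turn":-0.765},
])

```text
t: 10.35
eef_pos: [533.8, -17.3, 267.7]
tcp_rot: [3.142, -0.0, 2.42]
ft_force: [-0.1, -0.3, -3.4]
opening: 0.148
```

```bash
python3 - <<'E'
from h import *;from cell import env
s=env.state();print(s['t'],s['eef_pos'],s['tcp_rot'],s['ft_force'],s['opening']*95.1,s['joints'])
p,d=env.read_camera('wrist');cv2.imwrite('pics/wrist6.png',p[:,:,::-1])
p,d=env.read_camera('side');cv2.imwrite('pics/side6.png',p[:,:,::-1])
E
```

```text
10.35 [533.76942721 -17.31655988 267.71122334] [ 3.14152459e+00 -4.13337380e-05  2.42041904e+00] [-0.12061728 -0.2927613  -3.35554518] 14.062037432508873 [-1.56171782e-01  3.90822247e-01  1.81098955e+00  9.86063796e-05
  9.39779322e-01 -1.00585267e+00]
```

View pics/wrist6.png

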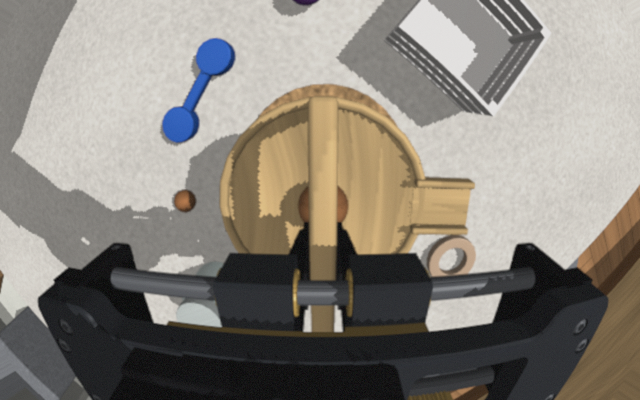

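View pics/side6.png

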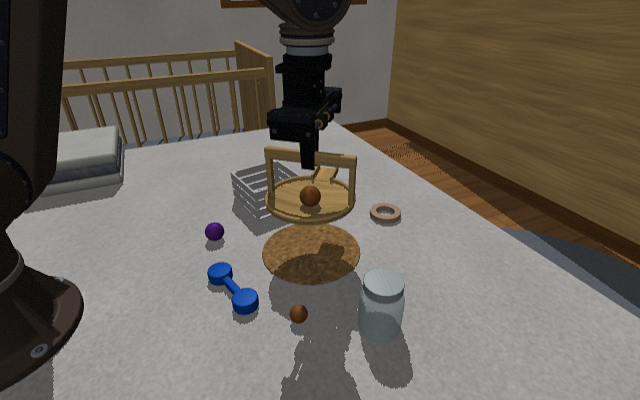

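At the halfway point the ball is still central, at (323,205) in the wrist view, and the dish is level. Now the second half, 0.803 rad.

>>> play_rows([
  {"linear":[0,0,0],"turn":-0.003},
  {"linear":[0,0,0],"turn":-0.012},
  {"linear":[0,0,0],"turn":-0.03},
  {"linear":[0,0,0],"turn":-0.06},
  {"linear":[0,0,0],"turn":-0.1},
  {"linear":[0,0,0],"turn":-0.15},
  {"linear":[0,0,0],"turn":-0.21},
  {"linear":[0,0,0],"turn":-0.275},
  {"linear":[0,0,0],"turn":-0.345},
  {"linear":[0,0,0],"turn":-0.415},
  {"linear":[0,0,0],"turn":-0.485},
  {"linear":[0,0,0],"turn":-0.55},
  {"linear":[0,0,0],"turn":-0.61},
  {"linear":[0,0,0],"turn":-0.665},
  {"linear":[0,0,0],"turn":-0.71},
  {"linear":[0,0,0],"turn":-0.745},
  {"linear":[0,0,0],"turn":-0.772},
  {"linear":[0,0,0],"turn":-0.79},
  {"linear":[0,0,0],"turn":-0.799},
  {"linear":[0,0,0],"turn":-0.803},
])

```text
t: 12.95
eef_pos: [533.7, -17.3, 267.7]
tcp_rot: [3.141, 0.0, -3.06]
ft_force: [0.2, 0.4, -3.8]
opening: 0.147
```

>>> play_rows([
  {"linear":[0,0,0],"turn":0},
  {"linear":[0,0,0],"turn":0},
  {"linear":[0,0,0],"turn":0},
  {"linear":[0,0,0],"turn":0},
  {"linear":[0,0,0],"turn":0},
  {"linear":[0,0,0],"turn":0},
  {"linear":[0,0,0],"turn":0},
  {"linear":[0,0,0],"turn":0},
])

```text
t: 13.95
eef_pos: [533.8, -17.3, 267.7]
tcp_rot: [3.142, 0.0, -3.06]
ft_force: [0.4, 0.3, -3.2]
opening: 0.144
```

```bash
python3 - <<'E'
from h import *;from cell import env
s=env.state();print(s['t'],s['eef_pos'],s['tcp_rot'],s['ft_force'],s['opening']*95.1)
for n in('wrist','side','top'):
    p,d=env.read_camera(n);cv2.imwrite(f'pics/{n}7.png',p[:,:,::-1]);np.savez(f"{n}7.npz",p=p,d=d,**env.camera_params(n))
z=np.load('side7.npz');P=pts(z);p=z['p'].astype(int)
# mat centre
g=(abs(P[...,2]-4)<6)&(p[...,0]-p[...,2]>30)&(abs(P[...,0]-534)<130)&(abs(P[...,1]+17)<130)
print('mat',cv2.minEnclosingCircle(P[g][:,:2].astype(np.float32)))
m=(P[...,2]>203)&(P[...,2]<228)&(p[...,0]-p[...,2]>25)&(abs(P[...,0]-534)<120)&(abs(P[...,1]+17)<120)
print('bar',cv2.minAreaRect(P[m][:,:2].astype(np.float32)),np.percentile(P[m][:,2],[50,95]))
b=(P[...,2]>60)&(P[...,2]<85)&(P[...,1]>120)&(P[...,1]<320)&(abs(P[...,0]-515)<110)
print('basket',cv2.minAreaRect(P[b][:,:2].astype(np.float32)))
hsv=cv2.cvtColor(z['p'],cv2.COLOR_RGB2HSV)
bl=(hsv[...,0]<14)&(hsv[...,1]>150)&(P[...,2]>110)&(P[...,2]<170); Q=P[bl]; print('ball surf',bl.sum(),Q.mean(0))
v,u=np.nonzero(bl);print('ball ctr', u.mean(),v.mean(), ray(z,u.mean(),v.mean(),132))
E
```

```text
13.95 [533.76773038 -17.32422465 267.71090582] [ 3.14151167e+00  2.18410904e-05 -3.05990398e+00] [ 0.35521162  0.27340861 -3.20169888] 13.682192551316618
mat ((534.968505859375, -9.966670989990234), 104.41222381591797)
bar ((533.0789184570312, -14.965261459350586), (167.23597717285156, 20.855655670166016), 4.796144485473633) [214.50484279 220.9936469 ]
basket ((493.01788330078125, 208.529052734375), (88.87409973144531, 135.2615966796875), 8.755121231079102)
ball surf 160 [490.40387308 -21.57898192 138.53297953]
ball ctr 284.43125 199.66875 [486.47284983 -10.07360502 132.        ]
```

View pics/wrist7.png

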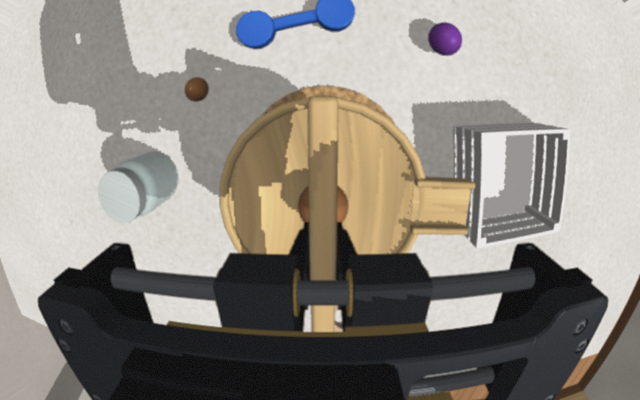

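View pics/side7.png

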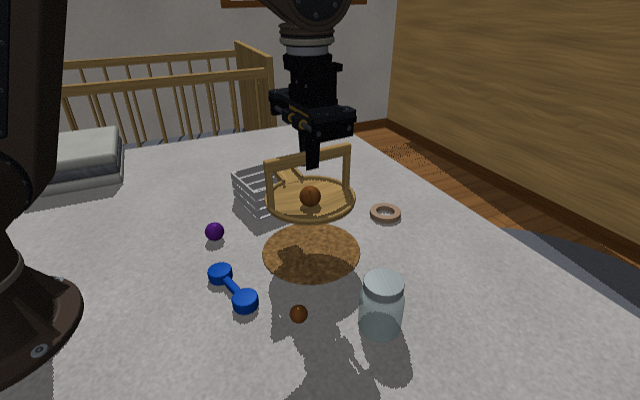

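View pics/top7.png

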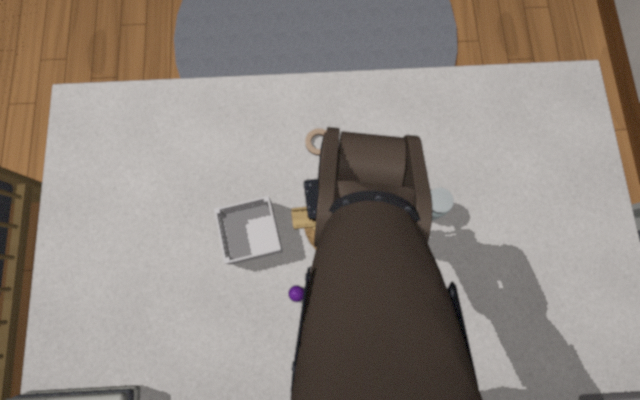

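```bash
python3 - <<'E'
from h import *
z=np.load('side7.npz');print('ball',ray(z,310.5,196,131))
z=np.load('top7.npz');P=pts(z)
b=(P[...,2]>60)&(P[...,2]<85)&(P[...,1]>130)&(P[...,1]<320)&(abs(P[...,0]-515)<110)
c=cv2.minAreaRect(P[b][:,:2].astype(np.float32));print('basket',c)
a=-3.0599-np.pi/2; d=np.array(c[0])-(533.8,-17.3); x=np.array([np.cos(a),np.sin(a)]); print('x,y in dish',d@x, x[0]*d[1]-x[1]*d[0])
E
```

```text
ball [535.63685062 -16.10594342 131.        ]
basket ((513.4209594726562, 214.6302032470703), (130.4080810546875, 130.7976837158203), 11.115033149719238)
x,y in dish 232.81968522833535 1.3851502522521315
```

The spout points at the basket: it is 233 mm ahead and 1 mm off the line. The ball is about 2 mm from the dish's middle, and the basket hasn't moved. Handing in.

```bash
python3 -c "
from cell import env
print(env.state()['qvel'].round(4)); print(env.job_done())"
```

```text
[-0.0018  0.0001  0.0002  0.0009  0.001   0.0002]
the job is handed in; nothing more can be done
None
```

The dish is held about 100 mm above its mat with its spout pointing at the basket, and I handed the job in at about 14 s. I gripped the bar at its middle, lifted straight up 100 mm, then turned it 90° counter-clockwise, towards the basket on the left.

**Last checks:**
- **Hold and level:** the fingers rest at about 14 mm, the bar's width. The tool is vertical to within 0.001 rad, the joints are still, and the dish looks level in the side view.
- **Position:** the dish centre is within about 10 mm of over the mat's, by my image measurements.
- **Spout:** the basket's centre is about 233 mm ahead and 1 mm off the spout line.
- **Ball:** it is about 2 mm from the dish's middle.
- **Other things:** the basket measures within 0.1 mm of where it started. The jar, teether and rattle look unmoved in the pictures, though I did not re-measure them.

**Failed or disagreeing:**
- One lift call was refused because its rows had no "turn", and nothing moved.
- My automatic ball mask in the last side view picked up dish wood, so I read the ball's pixel by eye.
- The final side-view fit of the basket was off because the dish hid part of it, so I used the top view.
- The basket measured about 232 mm from the mat's centre, against the "about 215 mm" in the task.

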